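# Sweep the picked gravel off the tray into the test sieve

### The job

The coarse gravel on the raised steel picking tray has to go into the empty brass test sieve waiting under its chute: slide the tray's gate fully open by its black post, sweep all four stones across the deck and out through the mouth so that they drop into the sieve, then slide the gate fully shut again. Push with the fingers only and pick nothing up. Leave the sieve, the tin of soil standing on the tray, and the brush and scoop in front of it where they are.

Things in the scene. Friction and masses are not known exactly. Their poses are not given: they have to be found in the camera images.
- tray: The picking tray, a steel pan fixed on four legs. Origin on the bench under the pan's middle; its x runs across the pan (away from the robot), y along it to the mouth end (left), z up. The flat deck lies 92 mm above the bench, inside 200 mm in x (-100 to 100) by 290 mm in y (-145 to 145); walls end 31 mm above the deck. Stones slide on it with friction about 0.35.
- mouth (a point): Middle of the mouth at deck level (tray x = 55, y = 147 mm): an opening 86 mm wide, tray x = 12 to 98 mm, in the left end wall. Outside it come the 3 mm wide gate slot, then a chute of the same width with low cheeks, sloping down 40 degrees from y = 155 to 187 mm.
- baffle_mid (a point): Middle of the guide baffle's top edge: an upright sheet as high as the walls, running straight from the near wall (tray x = -100, y = 30 mm) to the near edge of the mouth (x = 12, y = 145 mm). The triangle behind it is dead space.
- gate (a joint): Opening of the gate, m: 0 shut, 0.090 fully open. A dark steel plate 90 mm wide, its top 32 mm above the deck, that slides along the tray's x just outside the mouth: opening moves it towards the tray's -x (to the robot), shutting towards +x. It stays where it is left; friction about 1.5 N.
- gate_post (a point): The black upright post on top of the gate, by which it is pushed: 16 mm diameter, 22 mm high, from 32 to 54 mm above the deck; this point is on its axis, 44 mm above the deck. It moves with the gate.
- stone1_mid (a point): Centre of a brown-grey angular stone about 32 x 27 x 21 mm (24 g), lying on the deck, centre 10 mm above it.
- stone2_mid (a point): Centre of a second such stone, about 30 x 26 x 22 mm.
- stone3_mid (a point): Centre of a third such stone, about 34 x 27 x 22 mm.
- stone4_mid (a point): Centre of a fourth such stone, about 31 x 28 x 21 mm.
- sieve: The empty round brass test sieve, loose on the bench at the mouth end, its rim tucked under the tray's left end so that the chute ends inside it: 209 mm outside diameter, about 186 mm inside, 58 mm high, mesh 18 mm above its underside. Origin at the centre of its underside.
- open_tin: An open aluminium tin with soil in it, 59 mm diameter and 36 mm high, standing loose on the deck in the near right corner, to be left alone. Origin at the centre of its underside.
- brush: A flat brush with a wooden handle, 55 x 232 x 17 mm, lying on the bench by its front edge; leave it. Origin at the centre of its underside.
- scoop: A steel scoop with a dark handle, 60 x 236 x 60 mm, lying on the bench by its front edge; leave it. Origin at the centre of its underside.

How it is judged:
On the way, in this order (a step that is already met when the one before it is completed fails the run):
1. the gate is fully open (within 15 mm of its stop) (value of joint gate above 0.075 m), for 0.1 s.
2. all four stones lie inside the sieve (horizontal distance between each of stone1_mid, stone2_mid, stone3_mid, stone4_mid and sieve below 0.095 m and height (world z) of each of stone1_mid, stone2_mid, stone3_mid, stone4_mid below 0.058 m), for 0.2 s.
At the end, for the whole second after the job is handed in: All four stones lie at rest inside the sieve (centres within 95 mm of its axis and below its rim, 58 mm above the bench), the gate is shut to within 8 mm, the sieve has moved less than 25 mm and the tin on the tray less than 15 mm (all of step 2 and linear speed of each of stone1, stone2, stone3, stone4 below 0.02 m/s and value of joint gate below 0.008 m and distance of sieve from where it was at the start of the episode below 0.025 m and distance of open_tin from where it was at the start of the episode below 0.015 m); the robot touches nothing.
It fails at once if a stone was lifted: its centre rose more than 35 mm above the deck (height (world z) of any of stone1_mid, stone2_mid, stone3_mid, stone4_mid above 0.127 m).
It fails at once if the sieve was lifted, tilted or shifted by more than 25 mm (distance of sieve from where it was at the start of the episode above 0.025 m or angle between sieve's own z axis and vertical above 0.15 rad).
It fails at once if the tin on the tray was moved by more than 15 mm or tipped (distance of open_tin from where it was at the start of the episode above 0.015 m or angle between open_tin's own z axis and vertical above 0.3 rad).
It fails at once if the brush or the scoop was moved by more than 20 mm (distance of any of brush, scoop from where it was at the start of the episode above 0.02 m).
It also fails if it takes over 67 s, if anything falls off the work surface, if the arm or the gripper's body presses on something with over 40 N, if the wrist force passes 120 N, or if a joint passes its speed limit or range.

### The arm

A 6-joint arm with a two-finger parallel gripper is mounted at the origin on a cart in front of the work surface, level with it; the furniture and walls round the work are solid. World frame = base frame: x ahead of the robot, y to its left, z up, the work surface at z = 0. Lengths are in m, angles in rad, forces in N, time in s.
With the tool pointing down it reaches from about 0.375 to 0.925 m from the base axis. Payload 5.7 kg.
Tool frame: the origin (TCP) lies between the finger pads; the fingertips stand 25 mm ahead of it and the grasp point (between the pads) lies 6 mm ahead of it; z points along the fingers, y is the line along which they close (so a half turn about z gives the same grasp; the last joint's range is limited). The gripper opens to 88 mm and grips with 3 to 60 N. Pads are 20 mm wide; open, the fingers measure 115 mm over their backs; the gripper's body (75 mm by 178 mm) begins 61 mm behind the grasp point.
Start: joints at [-1.255, 0.359, 1.51, -0, 1.272, -0.115], TCP at [0.251, -0.545, 0.248] pointing down, gripper open.
Joint ranges: [-2.97, 2.97], [-1.01, 2.36], [0.21, 2.38], [-0.96, 4.11], [0.2, 2.71], [-2.98, 2.98]. Speed limits (rad/s): [2.39, 2.39, 3.14, 3.14, 3.14, 3.14].

### API

Orientations are given as a 3x3 rotation matrix whose columns are the frame's x, y, z axes.
In Python, from cell import telemetry, viewer, order gives the robot as it stands.
- The arm moves only by the tool apply_moves, never from a script. Its argument "commands" is a list of rows, each a list of 2 entries, a list of its own where there are three numbers: the shift along the world's x, y, z in m, then the turn, a rotation vector about the world's x, y, z in degrees. In form: [[[tx, ty, tz], [ax, ay, az]], ...]. A call has exactly 8 rows; each row shifts and turns the commanded pose from where the row before left it; what a row does not reach is not made up. A row lasts 1/10 s, in which the tool goes at most 50 mm and 8.59 degrees, less where a joint would pass 70% of its speed; a pose out of reach is approached as far as the arm can. A call is refused whole if a number of a shift passes 0.05 or a number of a turn 8.59, either way. A call with a gripper value outside its range is refused whole. "grip" is the opening, from -1 (shut) to 1 (fully open), so that 0 is half open, set as the call begins (left out, the last holds). The fingers move at their own pace and stop on an object; "grip_force" is the grip in N (left out, the last holds). Time passes only in rows, so rows that do not move let the fingers close, or fill a call up. It gives the time, the measured TCP pose, the force, the opening and the grip force at its end, in the units of the state.
- telemetry.read_state(): the state, without advancing time (a new reading comes with each control period).
- viewer.snapshot(name): name is "scene" or "top"; returns a dict with "color" (420x560x3 uint8, blue, green, red), "depth" (420x560 float32, m along the optical axis (not along the pixel's ray), 0 where there is no reading), "K" (3x3 intrinsics, pixels), "T" (4x4, takes a point from camera to world coordinates). Camera axes: x right, y down, z forward; pixel columns grow to the right and rows downward; lengths in m; the calibration is good to about 2 mm. A picture is of the moment at which its call begins.
- order.job_done(): hands the job in; it is judged then, once.
The state is a dict: "time": time; "joint_pos": joint angles; "dq": joint speeds; "effort": joint torques, N m; "ee_pos": TCP position; "orientation": TCP orientation; "force": force on the tool from outside, world axes, zero at the start; "torque": the same for the moment, N m; "grip_width": finger opening in m; "finger_force": force on a finger pad.
Only numpy, scipy, OpenCV 4.12 (cv2) and the standard library are available. Lean on these libraries where they do the work, as an engineer would, in place of code of your own. Each camera call takes 0.05 s, during which the arm holds its last target. There are 200 camera calls.

## Working session

There is one attempt and no reset: what is moved stays moved. The work goes in short steps, Python scripts to look and compute and a tool call to move; the robot and the scene stay as the last step left them, time stands still between calls to the robot, and variables do not carry over. Pictures are saved under pics/ and viewed, at most 10 in all, crops included, and the job is handed in when it is done.

Besides the shell and the picture viewer there is one more tool, called after "Emit:" by a JSON object that holds its "fn" and its "kwargs", one argument or row to a line. apply_moves: Moves the arm, as the interface text tells. Its arguments: {"type":"object","properties":{"commands":{"type":"array"},"grip":{"type":"number"},"grip_force":{"type":"number"}},"required":["commands"]}

```bash
mkdir -p pics; cat > h.py <<'E'
import numpy as np, cv2
from cell import telemetry, viewer, order
def snap(n, f=None):
    s=viewer.snapshot(n)
    if f: cv2.imwrite('pics/'+f,s['color'])
    return s
def ray(s,u,v,z):
    K,T=s['K'],s['T']; d=T[:3,:3]@np.linalg.inv(K)@[u,v,1]; o=T[:3,3]
    return o+d*(z-o[2])/d[2]
def dep(s,u,v):
    d=s['depth'][v,u]; return (s['T']@np.r_[np.linalg.inv(s['K'])@[u,v,1]*d,1])[:3]
E
python3 - <<'E'
from h import *
for n in('scene','top'):
    s=snap(n,n+'1.png'); print(n,s['T'].round(3).tolist(),s['K'].tolist())
    np.savez(''+n+'1.npz',**s)
st=telemetry.read_state();print(st)
E
```

```text
scene [[0.46, -0.514, 0.725, -0.113], [-0.888, -0.269, 0.373, -0.33], [0.003, -0.815, -0.58, 0.614], [0.0, 0.0, 0.0, 1.0]] [[457.4492836698846, 0.0, 277.1670595858284], [0.0, 457.4492836698846, 211.50587743905785], [0.0, 0.0, 1.0]]
top [[-0.018, -0.976, 0.217, 0.302], [-1.0, 0.017, -0.007, -0.005], [0.003, -0.217, -0.976, 1.101], [0.0, 0.0, 0.0, 1.0]] [[497.8368646540804, 0.0, 281.6233397610684], [0.0, 497.8368646540804, 216.60446766553196], [0.0, 0.0, 1.0]]
{'time': 0.1, 'joint_pos': array([-1.25511797e+00,  3.59410683e-01,  1.51127315e+00, -2.97351961e-06,
        1.27251510e+00, -1.15097089e-01]), 'dq': array([ 5.18727963e-04, -6.07130143e-04, -1.69806068e-03, -5.46520549e-04,
       -6.94080641e-04, -2.54399302e-05]), 'effort': array([ 8.32779297e-04, -5.16357923e+01, -2.71407473e+01,  6.77729188e-02,
        2.77022127e-02, -5.30771911e-05]), 'ee_pos': array([ 0.25036433, -0.54465337,  0.24692633]), 'orientation': array([[ 9.08641896e-01,  4.17575925e-01, -5.01386782e-04],
       [ 4.17576187e-01, -9.08640633e-01,  1.52601602e-03],
       [ 1.81647148e-04, -1.59596927e-03, -9.99998710e-01]]), 'force': array([ 1.44534188, -0.37558806,  0.66169025]), 'torque': array([ 0.00918876,  0.00043248, -0.03658648]), 'finger_force': 0.0, 'grip_width': 0.08790483178428032}
```

View pics/top1.png

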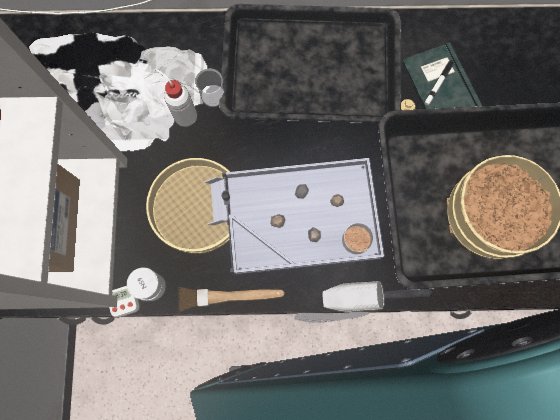

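View pics/scene1.png

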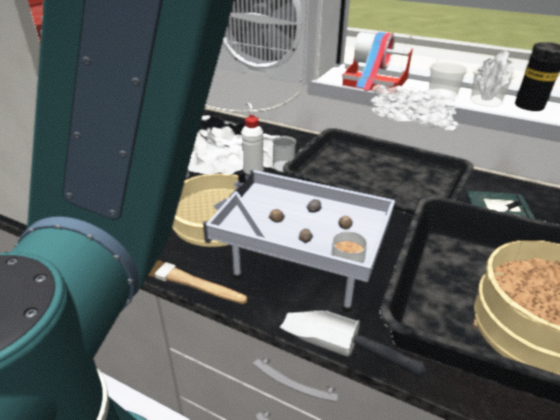

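The top view shows the tray with corners about (224,174), (369,159), (383,256), (234,272). The stones are at (302,190), (337,200), (278,221), (315,235), the tin at (357,238), the post near (226,196) and the sieve near (192,205). Next I'll get exact positions.

```bash
cat >> h.py <<'E'
def stones(s,fr=None):
    im=s['color'].astype(int); g=im.sum(2)/3
    hsv=cv2.cvtColor(s['color'],cv2.COLOR_BGR2HSV)
    return g,hsv
E
python3 - <<'E'
from h import *
s=dict(np.load('top1.npz')); im=s['color']
hsv=cv2.cvtColor(im,cv2.COLOR_BGR2HSV); 
m=((im[...,0].astype(int)-im[...,2]>8)&(im.min(2)>120)).astype(np.uint8)
m[:150]=0;m[280:]=0;m[:,:205]=0;m[:,395:]=0
m=cv2.morphologyEx(m,cv2.MORPH_OPEN,np.ones((3,3)))
c=max(cv2.findContours(m,0,2)[0],key=cv2.contourArea)
q=cv2.approxPolyDP(cv2.convexHull(c),4,True)[:,0]
for u,v in q: print('corner',u,v,ray(s,u,v,.123).round(4))
dark=(im.max(2)<125).astype(np.uint8); ins=cv2.fillConvexPoly(np.zeros_like(m),np.array([[234,180],[366,166],[378,252],[238,266]]),1)
n,l,st,ce=cv2.connectedComponentsWithStats(dark&ins)
for i in range(1,n):
    if st[i,4]>30: print(st[i],ce[i].round(1),ray(s,*ce[i],.104).round(4))
z=cv2.resize(im[145:285,140:395],None,fx=3,fy=3,interpolation=cv2.INTER_CUBIC); cv2.imwrite('pics/z1.png',z)
# post: dark blob
b=im[175:215,210:240].max(2); print(b[::2, ::2])
E
```

```text
corner 365 168 [ 0.6183 -0.1855  0.123 ]
corner 377 252 [ 0.4437 -0.1998  0.123 ]
corner 364 258 [ 0.4322 -0.1734  0.123 ]
corner 251 270 [0.4124 0.0501 0.123 ]
corner 233 265 [0.4229 0.0854 0.123 ]
corner 228 178 [0.6017 0.0962 0.123 ]
[295 185  13  13  86] [301.1 191.8] [ 0.575  -0.0535  0.104 ]
[331 196  13  11  43] [337.9 202.3] [ 0.5513 -0.1289  0.104 ]
[272 215  13  13  51] [279.8 221.9] [ 0.512  -0.0082  0.104 ]
[308 228  13  14  71] [313.7 235.5] [ 0.4826 -0.0767  0.104 ]
[[180 203 206 185 171 192 116  71  91 107 103  99  99 100 103]
 [196 191 201 164 164 183 196 132  72 102 105 147 150 177 205]
 [208 158 111 101 100  98 155 152  72 202 211 212 213 215 216]
 [103 101 104 147 198 216 219 162  78 207 212 215 213 211 215]
 [122 173 207 215 214 215 217 150  79 203 216 219 213 212 214]
 [195 212 216 214 214 216 219 170  74 181 213 217 217 216 215]
 [186 212 217 216 216 213 219 201  76 158 216 217 215 217 214]
 [192 211 218 212 215 212 219 213  96 156 210 211 209 210 209]
 [203 211 217 213 217 207 218 102  84 127 213 214 212 213 213]
 [206 213 216 214 217 209 100  79  78  75 216 213 214 215 213]
 [170 211 217 216 217 212  93  90  87  75 209 218 216 215 217]
 [175 209 215 214 215 214 115  91  88  71 205 218 218 218 219]
 [201 209 216 214 217 215 214  71  67  62 207 213 213 214 216]
 [206 208 217 217 213 217 220 123 107 116 212 218 216 217 216]
 [191 206 216 214 212 215 218 135 112 115 212 219 220 220 219]
 [181 205 216 214 215 218 219 214 161  87 205 217 214 212 211]
 [193 200 216 218 216 214 216 220 151  79 198 209 210 217 214]
 [195 189 214 218 215 218 216 219 174  79 184 217 219 219 218]
 [202 189 215 218 213 216 214 221 212  82 158 220 220 218 219]
 [196 209 215 218 213 217 214 219 213  97 159 214 216 217 213]]
```

View pics/z1.png

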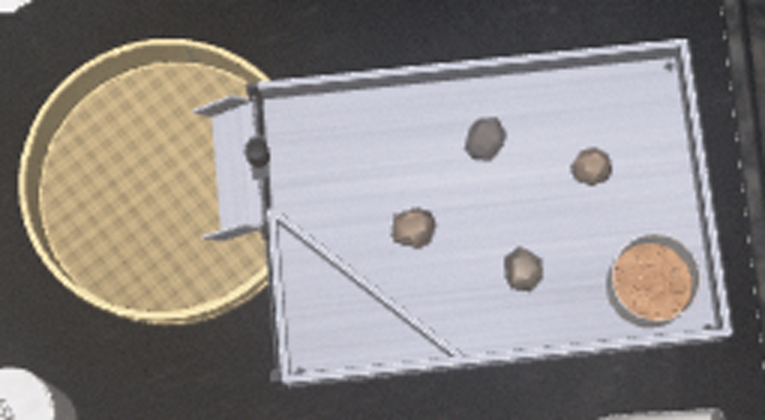

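The crop shows the wall corners, baffle ends, post, four stones and tin clearly. I'll fit the tray frame to them.

```bash
python3 - <<'E'
from h import *
s=dict(np.load('top1.npz'))
P=lambda u,v,z: ray(s,140+(u+.0)/3,145+v/3,z)
cor=np.array([P(*p,.123)[:2] for p in[(288,380),(729,333),(686,42),(256,86)]])
baf=np.array([P(*p,.123)[:2] for p in[(279,216),(458,355)]])
print(cor.round(4)); print([np.linalg.norm(cor[i]-cor[i-1]).round(4) for i in range(4)])
tc=np.array([[-101.5,146.5],[-101.5,-146.5],[101.5,-146.5],[101.5,146.5],[12,145],[-100,30]])/1000
w=np.vstack([cor,baf]); a=tc-tc.mean(0); b=w-w.mean(0)
th=np.arctan2((a[:,0]*b[:,1]-a[:,1]*b[:,0]).sum(),(a*b).sum()); R=np.array([[np.cos(th),-np.sin(th)],[np.sin(th),np.cos(th)]])
t=w.mean(0)-R@tc.mean(0); print('th',np.degrees(th),t.round(4)); print('res mm',((w-(tc@R.T+t))*1e3).round(1).tolist())
np.savez('tray.npz',R=R,t=t)
for n,u,v,z in[('post',256,150,.146),('s1',485,139,.104),('s2',592,166,.104),('s3',413,228,.104),('s4',523,269,.104),('tin',653,281,.128)]:
    p=P(u,v,z)[:2]; print(n,p.round(4),'tray',(R.T@(p-t)*1e3).round(1))
for y,x in((.147,.012),(.147,.098),(.151,-.1)): print((R@[x,y]+t).round(4))
E
```

```text
[[ 0.4096  0.0795]
 [ 0.4355 -0.2112]
 [ 0.6377 -0.1941]
 [ 0.611   0.1018]]
[np.float64(0.2026), np.float64(0.2919), np.float64(0.2029), np.float64(0.2971)]
th 5.252592531293307 [ 0.5236 -0.0561]
res mm [[0.6, -1.0], [-0.4, 0.1], [-0.4, -1.4], [-0.2, 2.7], [-2.5, -3.6], [2.9, 3.3]]
post [0.5596 0.099 ] tray [ 50.  151.1]
s1 [ 0.576  -0.0548] tray [52.4 -3.5]
s2 [ 0.5555 -0.128 ] tray [ 25.3 -74.5]
s3 [ 0.514  -0.0039] tray [-4.8 52.8]
s4 [ 0.4842 -0.0781] tray [-41.2 -18.3]
tin [ 0.4703 -0.162 ] tray [ -62.7 -100.6]
[0.522  0.0914]
[0.6077 0.0992]
[0.4102 0.0851]
```

Emit:
{"fn": "apply_moves", "kwargs": {
  "commands": [
    [[0.0221,0.0405,0],[0,0,4.41]],
    [[0.0221,0.0405,0],[0,0,4.41]],
    [[0.0221,0.0405,0],[0,0,4.41]],
    [[0.0221,0.0405,0],[0,0,4.41]],
    [[0.0221,0.0405,0],[0,0,4.41]],
    [[0.0221,0.0405,0],[0,0,4.41]],
    [[0.0221,0.0405,0],[0,0,4.41]],
    [[0.0221,0.0405,0],[0,0,4.41]]
  ],
  "grip": -1
}}

```text
time: 0.9
ee_pos: [0.4277, -0.2193, 0.2475]
orientation: [[0.498, 0.867, -0.0], [0.867, -0.498, 0.0], [0.0, -0.0, -1.0]]
force: [0.3, 0.3, -0.3]
grip_width: 0.0271
finger_force: 0.0
```

Emit:
{"fn": "apply_moves", "kwargs": {
  "commands": [
    [[0.0221,0.0405,0],[0,0,4.41]],
    [[0.0221,0.0405,0],[0,0,4.41]],
    [[0.0221,0.0405,0],[0,0,4.41]],
    [[0.0221,0.0405,0],[0,0,4.41]],
    [[0.0221,0.0405,0],[0,0,4.41]],
    [[0.0221,0.0405,0],[0,0,4.41]],
    [[0.0221,0.0405,0],[0,0,4.41]],
    [[0.0221,0.0405,0],[0,0,4.41]]
  ]
}}

```text
time: 1.7
ee_pos: [0.6045, 0.1047, 0.2472]
orientation: [[-0.095, 0.995, -0.001], [0.995, 0.095, -0.0], [-0.0, -0.001, -1.0]]
force: [1.0, 0.2, -0.2]
grip_width: 0.0004
finger_force: 0.0
```

Emit:
{"fn": "apply_moves", "kwargs": {
  "commands": [
    [[0,-0.001,-0.03],[0,0,0]],
    [[0,-0.001,-0.03],[0,0,0]],
    [[0,0,-0.03],[0,0,0]],
    [[0,0,0],[0,0,0]],
    [[-0.012,-0.0011,0],[0,0,0]],
    [[-0.012,-0.0011,0],[0,0,0]],
    [[-0.012,-0.0011,0],[0,0,0]],
    [[-0.012,-0.0011,0],[0,0,0]]
  ]
}}

```text
time: 2.5
ee_pos: [0.5562, 0.0964, 0.1592]
orientation: [[-0.091, 0.996, 0.003], [0.996, 0.091, 0.0], [-0.0, 0.003, -1.0]]
force: [1.8, -0.0, 1.1]
grip_width: 0.0005
finger_force: 1.0
```

```bash
python3 - <<'E'
from h import *
a=snap('top');b=snap('scene')
z=cv2.resize(a['color'][150:285,150:290],None,fx=2.8,fy=2.8);w=cv2.resize(b['color'][140:290,140:290],None,fx=2.5,fy=2.5)
o=np.zeros((400,800,3),np.uint8);o[:z.shape[0],:z.shape[1]]=z;o[:375,400:775]=w;cv2.imwrite('pics/g2.png',o)
E
```

```text
(no output)
```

View pics/g2.png

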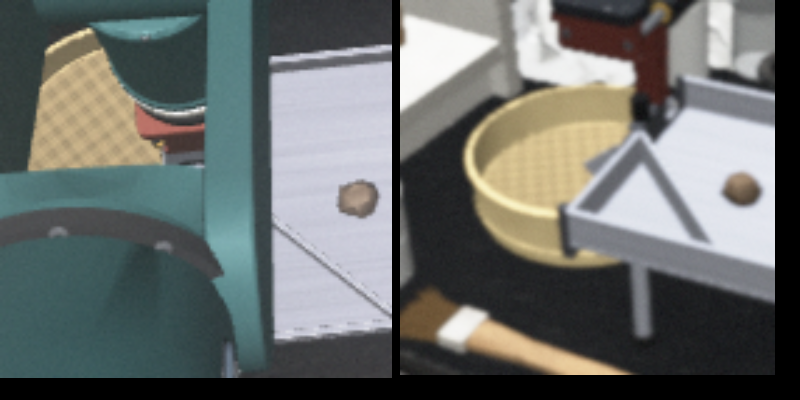

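The post at (640,105) in the right half is being pushed by the red fingers. I'll continue.

Emit:
{"fn": "apply_moves", "kwargs": {
  "commands": [
    [[-0.007,-0.0006,0],[0,0,0]],
    [[-0.007,-0.0006,0],[0,0,0]],
    [[-0.007,-0.0006,0],[0,0,0]],
    [[-0.007,-0.0006,0],[0,0,0]],
    [[-0.007,-0.0006,0],[0,0,0]],
    [[-0.007,-0.0006,0],[0,0,0]],
    [[-0.007,-0.0006,0],[0,0,0]],
    [[-0.003,-0.0003,0],[0,0,0]]
  ]
}}

```text
time: 3.4
ee_pos: [0.503, 0.0919, 0.1575]
orientation: [[-0.091, 0.996, -0.001], [0.996, 0.091, -0.0], [0.0, -0.001, -1.0]]
force: [2.0, 0.2, 0.4]
grip_width: 0.0005
finger_force: 0.8
```

```bash
python3 - <<'E'
from h import *
b=snap('scene')
cv2.imwrite('pics/g3.png',cv2.resize(b['color'][140:290,130:290],None,fx=3,fy=3))
print(telemetry.read_state()['force'],telemetry.read_state()['ee_pos'])
E
```

```text
[0.00815547 0.72102489 0.07979115] [0.50275646 0.09189352 0.15746371]
```

View pics/g3.png

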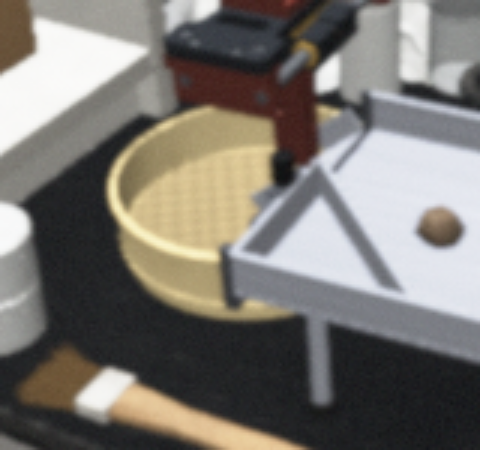

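The post is at about (282,165) in this crop and the mouth is open. I'll push gently on to the stop.

Emit:
{"fn": "apply_moves", "kwargs": {
  "commands": [
    [[-0.002,-0.0002,0],[0,0,0]],
    [[-0.002,-0.0002,0],[0,0,0]],
    [[-0.002,-0.0002,0],[0,0,0]],
    [[-0.001,0,0],[0,0,0]],
    [[-0.001,0,0],[0,0,0]],
    [[-0.001,0,0],[0,0,0]],
    [[0,0,0],[0,0,0]],
    [[0,0,0],[0,0,0]]
  ]
}}

```text
time: 4.25
ee_pos: [0.4951, 0.0913, 0.1576]
orientation: [[-0.091, 0.996, -0.0], [0.996, 0.091, -0.0], [-0.0, -0.0, -1.0]]
force: [1.1, -0.3, 0.6]
grip_width: 0.0004
finger_force: 0.6
```

```bash
python3 - <<'E'
from h import *
s=snap('scene'); T=np.load('tray.npz'); R,t=T['R'],T['t']
im=s['color'][170:230,200:250]; m=(im.max(2)<60).astype(np.uint8)
n,l,st,ce=cv2.connectedComponentsWithStats(m)
for i in range(1,n):
    if st[i,4]>20:
        u,v=ce[i]+[200,170]; print(st[i],u,v,(R.T@(ray(s,u,v,.136)[:2]-t)*1e3).round(1))
e=telemetry.read_state(); print(e['force'],(R.T@(e['ee_pos'][:2]-t)*1e3).round(1))
E
```

```text
[36  1  9  5 27] 240.37037037037038 172.96296296296296 [ 61.3 157.7]
[19 21  8 13 78] 222.26923076923077 197.12820512820514 [-32.  150.3]
[ 0.97944563  0.187634   -0.61725833] [-14.8 149.4]
```

Emit:
{"fn": "apply_moves", "kwargs": {
  "commands": [
    [[-0.001,0,0],[0,0,0]],
    [[-0.001,0,0],[0,0,0]],
    [[-0.001,0,0],[0,0,0]],
    [[-0.001,0,0],[0,0,0]],
    [[-0.001,0,0],[0,0,0]],
    [[-0.001,0,0],[0,0,0]],
    [[0,0,0],[0,0,0]],
    [[0,0,0],[0,0,0]]
  ]
}}

```text
time: 5.1
ee_pos: [0.4944, 0.0916, 0.1587]
orientation: [[-0.091, 0.996, 0.01], [0.996, 0.091, 0.001], [-0.0, 0.01, -1.0]]
force: [12.3, 1.5, -8.0]
grip_width: 0.0005
finger_force: 6.1
```

Emit:
{"fn": "apply_moves", "kwargs": {
  "commands": [
    [[0.01,0.001,0],[0,0,0]],
    [[0,0,0.03],[0,0,0]],
    [[0,0,0.03],[0,0,0]],
    [[0.016,-0.036,0],[0,0,0]],
    [[0.016,-0.036,0],[0,0,0]],
    [[0.016,-0.036,0],[0,0,0]],
    [[0.016,-0.036,0],[0,0,0]],
    [[0.016,-0.036,0],[0,0,0]]
  ],
  "grip": -0.6
}}

```text
time: 5.9
ee_pos: [0.5786, -0.0888, 0.2173]
orientation: [[-0.091, 0.996, -0.002], [0.996, 0.091, 0.001], [0.001, -0.002, -1.0]]
force: [0.3, 0.0, 0.1]
grip_width: 0.0175
finger_force: 0.0
```

Emit:
{"fn": "apply_moves", "kwargs": {
  "commands": [
    [[0,-0.003,0],[0,0,0]],
    [[0,0,-0.03],[0,0,0]],
    [[0,0,-0.03],[0,0,0]],
    [[0,0,-0.02],[0,0,0]],
    [[0,0,-0.01],[0,0,0]],
    [[0,0,0],[0,0,0]],
    [[0,0,0],[0,0,0]],
    [[0,0,0],[0,0,0]]
  ]
}}

```text
time: 6.7
ee_pos: [0.58, -0.0907, 0.1289]
orientation: [[-0.092, 0.996, 0.002], [0.996, 0.092, -0.0], [-0.001, 0.002, -1.0]]
force: [-0.2, 0.2, 0.2]
grip_width: 0.0177
finger_force: 0.0
```

```bash
python3 - <<'E'
from h import *
T=np.load('tray.npz'); R,t=T['R'],T['t']
cv2.imwrite('pics/s4.png',cv2.resize(snap('scene')['color'][130:310,130:410],None,fx=2.8,fy=2.8))
e=telemetry.read_state(); print(e['force'],e['ee_pos'],e['grip_width'],(R.T@(e['ee_pos'][:2]-t)*1e3).round(1))
E
```

```text
[-0.12730131  0.39159022 -0.45787729] [ 0.57994197 -0.09072401  0.1288781 ] 0.017486417384344515 [ 53.  -39.6]
```

View pics/s4.png

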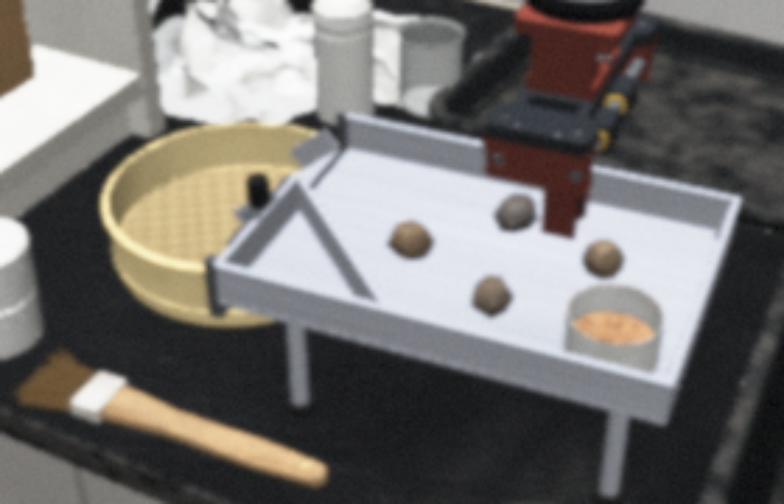

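The fingers are just behind stone 1 at (516,212), the gate post is at its stop, and nothing has been disturbed. Sweeping stone 1.

Emit:
{"fn": "apply_moves", "kwargs": {
  "commands": [
    [[0,0,-0.006],[0,0,0]],
    [[-0.0018,0.02,0],[0,0,0]],
    [[-0.0018,0.02,0],[0,0,0]],
    [[-0.0018,0.02,0],[0,0,0]],
    [[-0.0018,0.02,0],[0,0,0]],
    [[-0.0018,0.02,0],[0,0,0]],
    [[-0.0018,0.02,0],[0,0,0]],
    [[-0.0018,0.02,0],[0,0,0]]
  ]
}}

```text
time: 7.55
ee_pos: [0.5666, 0.0501, 0.1218]
orientation: [[-0.091, 0.996, 0.0], [0.996, 0.091, -0.0], [-0.0, 0.0, -1.0]]
force: [0.7, -0.6, 0.2]
grip_width: 0.0177
finger_force: 0.0
```

Emit:
{"fn": "apply_moves", "kwargs": {
  "commands": [
    [[-0.0018,0.02,0],[0,0,0]],
    [[-0.0018,0.02,0],[0,0,0]],
    [[-0.0014,0.015,0],[0,0,0]],
    [[0,0,0],[0,0,0]],
    [[0,0,0],[0,0,0]],
    [[0,0,0.03],[0,0,0]],
    [[0,0,0.03],[0,0,0]],
    [[0,0,0],[0,0,0]]
  ]
}}

```text
time: 8.35
ee_pos: [0.5646, 0.1034, 0.1854]
orientation: [[-0.09, 0.996, 0.007], [0.996, 0.09, 0.0], [-0.001, 0.007, -1.0]]
force: [1.1, -0.5, -0.3]
grip_width: 0.0178
finger_force: 0.0
```

```bash
python3 - <<'E'
from h import *
T=np.load('tray.npz'); R,t=T['R'],T['t']
cv2.imwrite('pics/s5.png',cv2.resize(snap('scene')['color'][130:310,130:410],None,fx=2.8,fy=2.8))
e=telemetry.read_state(); print(e['force'],e['ee_pos'],(R.T@(e['ee_pos'][:2]-t)*1e3).round(1))
E
```

```text
[-0.10044487 -0.41044228  0.06811712] [0.56334988 0.1033912  0.18358036] [ 54.2 155.2]
```

View pics/s5.png

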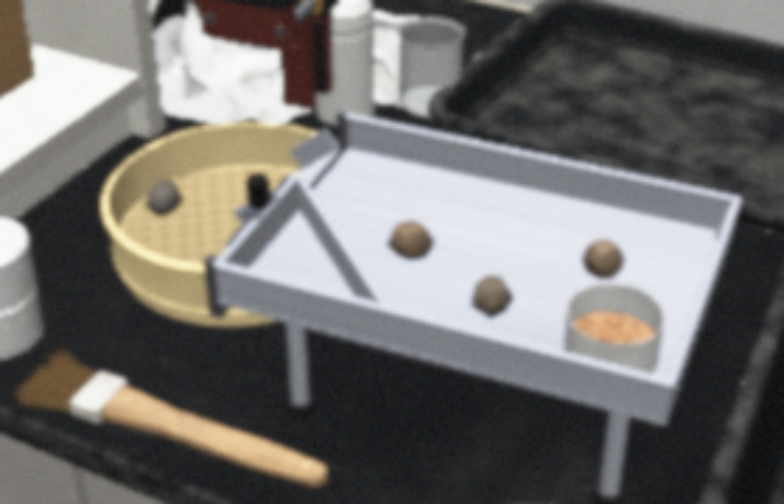

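Stone 1 lies in the sieve at (163,197) in the crop. Next is stone 2.

Emit:
{"fn": "apply_moves", "kwargs": {
  "commands": [
    [[-0.0014,-0.0437,0],[0,0,-1]],
    [[-0.0014,-0.0437,0],[0,0,-1]],
    [[-0.0014,-0.0437,0],[0,0,-1]],
    [[-0.0014,-0.0437,0],[0,0,-1]],
    [[-0.0014,-0.0437,0],[0,0,-1]],
    [[-0.0014,-0.0437,0],[0,0,-1]],
    [[0,0,0],[0,0,0]],
    [[0,0,-0.02],[0,0,0]]
  ]
}}

```text
time: 9.2
ee_pos: [0.554, -0.1603, 0.1623]
orientation: [[0.017, 1.0, 0.003], [1.0, -0.017, -0.001], [-0.001, 0.003, -1.0]]
force: [0.2, 0.2, 0.4]
grip_width: 0.0177
finger_force: 0.0
```

Emit:
{"fn": "apply_moves", "kwargs": {
  "commands": [
    [[0,0,-0.02],[0,0,0]],
    [[0,0,-0.021],[0,0,0]],
    [[0,0,0],[0,0,0]],
    [[0.0003,0.02,0],[0,0,0]],
    [[0.0003,0.02,0],[0,0,0]],
    [[0.0003,0.02,0],[0,0,0]],
    [[0.0003,0.02,0],[0,0,0]],
    [[0.0003,0.02,0],[0,0,0]]
  ]
}}

```text
time: 10.0
ee_pos: [0.5536, -0.0568, 0.1198]
orientation: [[0.013, 1.0, -0.002], [1.0, -0.013, 0.0], [0.0, -0.002, -1.0]]
force: [0.5, -0.6, -0.2]
grip_width: 0.0178
finger_force: 0.1
```

```bash
python3 - <<'E'
from h import *
T=np.load('tray.npz'); R,t=T['R'],T['t']
cv2.imwrite('pics/s6.png',cv2.resize(snap('scene')['color'][130:310,130:410],None,fx=2.8,fy=2.8))
e=telemetry.read_state(); print(e['force'],e['ee_pos'],(R.T@(e['ee_pos'][:2]-t)*1e3).round(1))
E
```

```text
[0.085806   2.80206953 0.65786041] [ 0.55318197 -0.05411837  0.11975057] [29.7 -0.7]
```

View pics/s6.png

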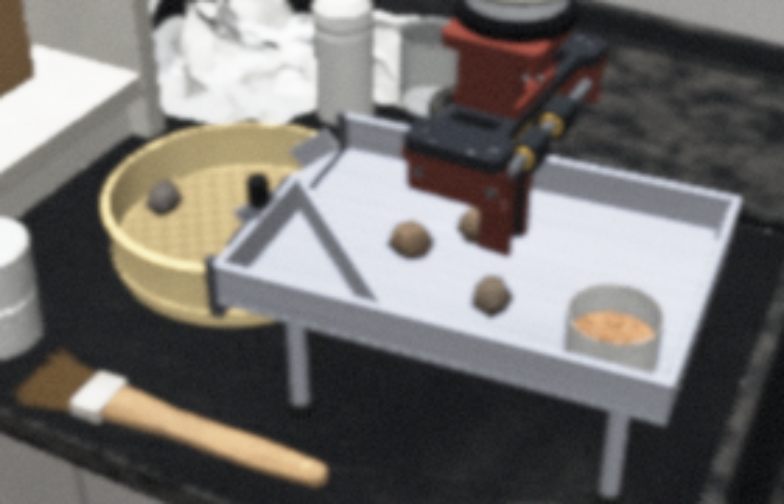

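Stone 2 sits in front of the fingers at (470,225). I'll continue, veering slightly to +x to clear stone 3.

Emit:
{"fn": "apply_moves", "kwargs": {
  "commands": [
    [[0.0025,0.019,0.002],[0,0,0]],
    [[0.0025,0.019,0],[0,0,0]],
    [[0.001,0.019,0],[0,0,0]],
    [[0.001,0.02,0],[0,0,0]],
    [[0.001,0.02,0],[0,0,0]],
    [[0.001,0.02,0],[0,0,0]],
    [[0.001,0.02,0],[0,0,0]],
    [[0,0.015,0],[0,0,0]]
  ]
}}

```text
time: 10.85
ee_pos: [0.5641, 0.0951, 0.122]
orientation: [[0.013, 1.0, -0.001], [1.0, -0.013, 0.0], [-0.0, -0.001, -1.0]]
force: [1.1, 0.4, 0.0]
grip_width: 0.0177
finger_force: 0.0
```

Emit:
{"fn": "apply_moves", "kwargs": {
  "commands": [
    [[0,0.003,0],[0,0,0]],
    [[0,0,0],[0,0,0]],
    [[0,0,0],[0,0,0]],
    [[0,0,0.03],[0,0,0]],
    [[0,0,0.032],[0,0,0]],
    [[0,0,0],[0,0,0]],
    [[0,0,0],[0,0,0]],
    [[0,0,0],[0,0,0]]
  ]
}}

```text
time: 11.65
ee_pos: [0.5638, 0.0966, 0.1836]
orientation: [[0.014, 1.0, -0.002], [1.0, -0.014, -0.0], [-0.0, -0.002, -1.0]]
force: [0.1, 0.4, -0.4]
grip_width: 0.0177
finger_force: 0.0
```

```bash
cat >> h.py <<'E'
T_=np.load('tray.npz'); R,t=T_['R'],T_['t']
def blobs(s):
    im=s['color'].astype(int); m=((im.max(2)<130)&(im.sum(2)>60)).astype(np.uint8)
    n,l,st,ce=cv2.connectedComponentsWithStats(m)
    for i in range(1,n):
        if 60<st[i,4]<260 and max(st[i,2:4])<22:
            for nm,z in(('deck',.102),('mesh',.028)):
                p=ray(s,*ce[i],z)[:2]; print(ce[i].round(),st[i,4],nm,(R.T@(p-t)*1e3).round(0),end=' ')
            print()
E
python3 - <<'E'
from h import *
s=snap('scene','full7.png'); blobs(s)
e=telemetry.read_state(); print(e['force'],e['ee_pos'],(R.T@(e['ee_pos'][:2]-t)*1e3).round(1))
E
```

```text
[357.  63.] 126 deck [963. 137.] [357.  63.] 126 mesh [1197.  188.] 
[221. 200.] 106 deck [  4. 174.] [221. 200.] 106 mesh [100. 230.] 
[189. 203.] 115 deck [-31. 229.] [189. 203.] 115 mesh [ 60. 293.] 
[277. 217.] 92 deck [-10.  49.] [277. 217.] 92 mesh [84. 87.] 
[305. 237.] 91 deck [-46. -22.] [305. 237.] 91 mesh [43.  6.] 
[-0.15675362 -0.76779104 -0.0334667 ] [0.56362939 0.09668239 0.18333785] [ 53.9 148.5]
```

Emit:
{"fn": "apply_moves", "kwargs": {
  "commands": [
    [[-0.0153,-0.0322,0],[0,0,-6]],
    [[-0.0153,-0.0322,0],[0,0,-6]],
    [[-0.0153,-0.0322,0],[0,0,-6]],
    [[-0.0153,-0.0322,0],[0,0,-6]],
    [[0,0,0],[0,0,0]],
    [[0,0,-0.03],[0,0,0]],
    [[0,0,-0.02],[0,0,0]],
    [[0,0,-0.011],[0,0,0]]
  ]
}}

```text
time: 12.5
ee_pos: [0.5022, -0.031, 0.1214]
orientation: [[0.418, 0.908, -0.004], [0.908, -0.418, 0.001], [-0.001, -0.004, -1.0]]
force: [-0.6, -0.1, 0.2]
grip_width: 0.0174
finger_force: 0.0
```

```bash
python3 - <<'E'
from h import *
s=snap('scene','full8.png'); blobs(s)
cv2.imwrite('pics/s8.png',cv2.resize(s['color'][130:310,130:410],None,fx=2.8,fy=2.8))
e=telemetry.read_state(); print(e['force'],e['ee_pos'],(R.T@(e['ee_pos'][:2]-t)*1e3).round(1))
E
```

```text
[357.  62.] 136 deck [967. 138.] [357.  62.] 136 mesh [1202.  188.] 
[221. 200.] 109 deck [  3. 174.] [221. 200.] 109 mesh [ 99. 230.] 
[189. 202.] 129 deck [-30. 229.] [189. 202.] 129 mesh [ 61. 293.] 
[305. 237.] 97 deck [-46. -21.] [305. 237.] 97 mesh [43.  6.] 
[-0.6838984  -0.18644038 -0.82190527] [ 0.50170267 -0.03084793  0.12056336] [-19.4  27.2]
```

View pics/s8.png

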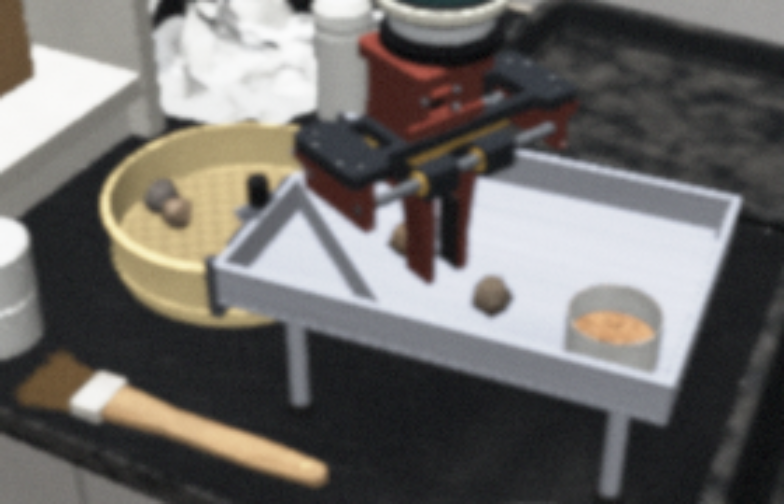

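Stones 1 and 2 are in the sieve at (160,195) and (177,212), and the fingers are behind stone 3 at (400,238). Sweeping stone 3.

Emit:
{"fn": "apply_moves", "kwargs": {
  "commands": [
    [[0.0078,0.0163,0.001],[0,0,0]],
    [[0.0078,0.0163,0],[0,0,0]],
    [[0.0078,0.0163,0],[0,0,0]],
    [[0.0078,0.0163,0],[0,0,0]],
    [[0.0078,0.0163,0],[0,0,0]],
    [[0.0078,0.0163,0],[0,0,0]],
    [[0.0078,0.0163,0],[0,0,0]],
    [[0.004,0.0163,0],[0,0,0]]
  ]
}}

```text
time: 13.35
ee_pos: [0.5631, 0.1001, 0.1249]
orientation: [[0.418, 0.908, 0.001], [0.908, -0.418, 0.0], [0.0, 0.001, -1.0]]
force: [0.3, -0.4, 0.3]
grip_width: 0.0173
finger_force: 0.0
```

Emit:
{"fn": "apply_moves", "kwargs": {
  "commands": [
    [[0,0.005,0],[0,0,0]],
    [[0,0,0],[0,0,0]],
    [[0,0,0],[0,0,0]],
    [[0,0,0.03],[0,0,0]],
    [[0,0,0.032],[0,0,0]],
    [[0,0,0],[0,0,0]],
    [[0,0,0],[0,0,0]],
    [[0,0,0],[0,0,0]]
  ]
}}

```text
time: 14.15
ee_pos: [0.561, 0.1032, 0.1856]
orientation: [[0.419, 0.908, -0.002], [0.908, -0.419, -0.0], [-0.001, -0.002, -1.0]]
force: [-0.6, -0.3, 0.1]
grip_width: 0.0176
finger_force: 0.0
```

```bash
python3 - <<'E'
from h import *
s=snap('scene','full9.png'); blobs(s)
e=telemetry.read_state(); print(e['force'],e['ee_pos'],(R.T@(e['ee_pos'][:2]-t)*1e3).round(1))
E
```

```text
[357.  63.] 123 deck [961. 137.] [357.  63.] 123 mesh [1196.  187.] 
[189. 203.] 118 deck [-31. 228.] [189. 203.] 118 mesh [ 60. 292.] 
[305. 237.] 94 deck [-46. -22.] [305. 237.] 94 mesh [43.  6.] 
[-0.01082362  0.08688297  0.47669933] [0.5609052  0.10332416 0.185343  ] [ 51.8 155.4]
```

Emit:
{"fn": "apply_moves", "kwargs": {
  "commands": [
    [[-0.0176,-0.0418,0],[0,0,0]],
    [[-0.0176,-0.0418,0],[0,0,0]],
    [[-0.0176,-0.0418,0],[0,0,0]],
    [[-0.0176,-0.0418,0],[0,0,0]],
    [[-0.0176,-0.0418,0],[0,0,0]],
    [[0,0,0],[0,0,0]],
    [[0,0,-0.03],[0,0,0]],
    [[0,0,-0.02],[0,0,0]]
  ]
}}

```text
time: 15.0
ee_pos: [0.4735, -0.105, 0.1351]
orientation: [[0.42, 0.907, -0.001], [0.907, -0.42, 0.001], [0.0, -0.001, -1.0]]
force: [-0.9, 0.5, 0.8]
grip_width: 0.0176
finger_force: 0.0
```

Emit:
{"fn": "apply_moves", "kwargs": {
  "commands": [
    [[0,0,-0.013],[0,0,0]],
    [[0,0,0],[0,0,0]],
    [[0.0074,0.0164,0],[0,0,0]],
    [[0.0074,0.0164,0],[0,0,0]],
    [[0.0074,0.0164,0],[0,0,0]],
    [[0.0074,0.0164,0],[0,0,0]],
    [[0.0074,0.0164,0],[0,0,0]],
    [[0.0074,0.0164,0],[0,0,0]]
  ]
}}

```text
time: 15.8
ee_pos: [0.5189, -0.0055, 0.124]
orientation: [[0.418, 0.908, 0.0], [0.908, -0.418, 0.0], [0.0, -0.0, -1.0]]
force: [-0.0, -0.8, -0.3]
grip_width: 0.0173
finger_force: 0.0
```

Emit:
{"fn": "apply_moves", "kwargs": {
  "commands": [
    [[0.0074,0.0164,0],[0,0,0]],
    [[0.0074,0.0164,0],[0,0,0]],
    [[0.0074,0.0164,0],[0,0,0]],
    [[0.0074,0.0164,0],[0,0,0]],
    [[0.0074,0.0164,0],[0,0,0]],
    [[0.0074,0.0164,0],[0,0,0]],
    [[0,0.01,0],[0,0,0]],
    [[0,0,0],[0,0,0]]
  ]
}}

```text
time: 16.6
ee_pos: [0.5627, 0.103, 0.1236]
orientation: [[0.417, 0.909, -0.0], [0.909, -0.417, 0.0], [0.0, -0.0, -1.0]]
force: [-0.7, -0.6, 0.2]
grip_width: 0.0175
finger_force: 0.0
```

Emit:
{"fn": "apply_moves", "kwargs": {
  "commands": [
    [[0,0,0],[0,0,0]],
    [[0,0,0.03],[0,0,0]],
    [[0,0,0.032],[0,0,0]],
    [[0,0,0.03],[0,0,0]],
    [[0,0,0],[0,0,0]],
    [[0,0,0],[0,0,0]],
    [[0,0,0],[0,0,0]],
    [[0,0,0],[0,0,0]]
  ],
  "grip": -1
}}

```text
time: 17.4
ee_pos: [0.5617, 0.1012, 0.2142]
orientation: [[0.419, 0.908, -0.003], [0.908, -0.419, -0.0], [-0.001, -0.003, -1.0]]
force: [0.2, 0.6, -0.7]
grip_width: 0.0005
finger_force: 0.0
```

```bash
python3 - <<'E'
from h import *
s=snap('scene','full10.png'); blobs(s)
cv2.imwrite('pics/s10.png',cv2.resize(s['color'][130:310,130:410],None,fx=2.8,fy=2.8))
e=telemetry.read_state(); print(e['force'],e['ee_pos'],(R.T@(e['ee_pos'][:2]-t)*1e3).round(1))
E
```

```text
[357.  62.] 134 deck [966. 138.] [357.  62.] 134 mesh [1200.  189.] 
[188. 203.] 115 deck [-30. 230.] [188. 203.] 115 mesh [ 60. 294.] 
[ 0.4773363  -0.34095069 -0.66576483] [0.56188875 0.10128486 0.21424321] [ 52.6 153.2]
```

View pics/s10.png

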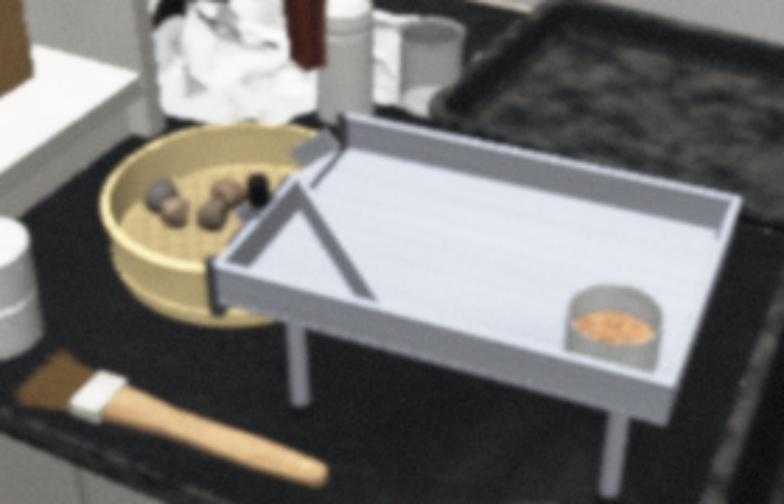

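All four stones are in the sieve ((160,193), (174,212), (228,190), (212,214) in the crop) and the deck is clear. Now I'll shut the gate from its near side.

Emit:
{"fn": "apply_moves", "kwargs": {
  "commands": [
    [[-0.031,-0.0037,0],[0,0,7.5]],
    [[-0.031,-0.0037,0],[0,0,7.5]],
    [[-0.031,-0.0037,0],[0,0,7.5]],
    [[-0.031,-0.0037,0],[0,0,7.5]],
    [[0,0,0],[0,0,0]],
    [[0,0,-0.027],[0,0,0]],
    [[0,0,-0.03],[0,0,0]],
    [[0,0,0],[0,0,0]]
  ]
}}

```text
time: 18.25
ee_pos: [0.4367, 0.0866, 0.1557]
orientation: [[-0.09, 0.996, -0.007], [0.996, 0.09, -0.0], [0.0, -0.007, -1.0]]
force: [-0.8, -0.5, 0.3]
grip_width: 0.0007
finger_force: 0.0
```

Emit:
{"fn": "apply_moves", "kwargs": {
  "commands": [
    [[0.012,0.0011,0],[0,0,0]],
    [[0.012,0.0011,0],[0,0,0]],
    [[0.012,0.0011,0],[0,0,0]],
    [[0.012,0.0011,0],[0,0,0]],
    [[0.012,0.0011,0],[0,0,0]],
    [[0.012,0.0011,0],[0,0,0]],
    [[0.012,0.0011,0],[0,0,0]],
    [[0.012,0.0011,0],[0,0,0]]
  ]
}}

```text
time: 19.05
ee_pos: [0.5359, 0.0956, 0.1587]
orientation: [[-0.091, 0.996, -0.0], [0.996, 0.091, 0.0], [0.0, -0.0, -1.0]]
force: [-2.0, -0.2, 1.4]
grip_width: 0.0004
finger_force: 1.0
```

Emit:
{"fn": "apply_moves", "kwargs": {
  "commands": [
    [[0.002,0.0002,0],[0,0,0]],
    [[0.002,0.0002,0],[0,0,0]],
    [[0.002,0.0002,0],[0,0,0]],
    [[0.001,0,0],[0,0,0]],
    [[0.001,0,0],[0,0,0]],
    [[0.001,0,0],[0,0,0]],
    [[0,0,0],[0,0,0]],
    [[0,0,0],[0,0,0]]
  ]
}}

```text
time: 19.85
ee_pos: [0.5437, 0.0962, 0.1586]
orientation: [[-0.091, 0.996, -0.0], [0.996, 0.091, 0.0], [0.0, -0.0, -1.0]]
force: [-1.4, -0.1, -0.0]
grip_width: 0.0002
finger_force: 0.7
```

```bash
python3 - <<'E'
from h import *
e=telemetry.read_state(); print(e['force'],e['ee_pos'],(R.T@(e['ee_pos'][:2]-t)*1e3).round(1))
E
```

```text
[-1.40052447 -0.13441958 -0.04803716] [0.54370943 0.09620191 0.15856672] [ 34.  149.8]
```

Emit:
{"fn": "apply_moves", "kwargs": {
  "commands": [
    [[0.001,0,0],[0,0,0]],
    [[0.001,0,0],[0,0,0]],
    [[0.001,0,0],[0,0,0]],
    [[0.001,0,0],[0,0,0]],
    [[0.001,0,0],[0,0,0]],
    [[0.001,0,0],[0,0,0]],
    [[0,0,0],[0,0,0]],
    [[0,0,0],[0,0,0]]
  ]
}}

```text
time: 20.65
ee_pos: [0.5502, 0.0961, 0.1587]
orientation: [[-0.091, 0.996, 0.0], [0.996, 0.091, -0.0], [-0.0, 0.0, -1.0]]
force: [-0.8, 0.9, -0.7]
grip_width: 0.0004
finger_force: 0.4
```

Emit:
{"fn": "apply_moves", "kwargs": {
  "commands": [
    [[0.001,0,0],[0,0,0]],
    [[0.001,0,0],[0,0,0]],
    [[0.001,0,0],[0,0,0]],
    [[0.001,0,0],[0,0,0]],
    [[0.001,0,0],[0,0,0]],
    [[0.001,0,0],[0,0,0]],
    [[0,0,0],[0,0,0]],
    [[0,0,0],[0,0,0]]
  ]
}}

```text
time: 21.45
ee_pos: [0.5512, 0.0959, 0.158]
orientation: [[-0.092, 0.996, -0.009], [0.996, 0.092, -0.001], [0.0, -0.009, -1.0]]
force: [-10.9, -0.7, 8.3]
grip_width: 0.0005
finger_force: 6.2
```

The gate has reached its stop. I'll back off, rise and check.

Emit:
{"fn": "apply_moves", "kwargs": {
  "commands": [
    [[-0.02,-0.002,0],[0,0,0]],
    [[0,0,0.03],[0,0,0]],
    [[0,0,0.04],[0,0,0]],
    [[0,-0.03,0.04],[0,0,0]],
    [[0,-0.045,0.01],[0,0,0]],
    [[0,-0.045,0],[0,0,0]],
    [[0,-0.045,0],[0,0,0]],
    [[0,-0.045,0],[0,0,0]]
  ]
}}

```text
time: 22.25
ee_pos: [0.5365, -0.118, 0.2794]
orientation: [[-0.092, 0.996, 0.003], [0.996, 0.092, -0.001], [-0.001, 0.002, -1.0]]
force: [0.4, 0.5, 0.1]
grip_width: 0.0009
finger_force: 0.0
```

Emit:
{"fn": "apply_moves", "kwargs": {
  "commands": [
    [[0,-0.045,0],[0,0,0]],
    [[0,-0.045,0],[0,0,0]],
    [[0,0,0],[0,0,0]],
    [[0,0,0],[0,0,0]],
    [[0,0,0],[0,0,0]],
    [[0,0,0],[0,0,0]],
    [[0,0,0],[0,0,0]],
    [[0,0,0],[0,0,0]]
  ]
}}

```text
time: 23.05
ee_pos: [0.536, -0.2049, 0.2787]
orientation: [[-0.093, 0.996, 0.0], [0.996, 0.093, -0.0], [-0.0, 0.0, -1.0]]
force: [0.2, -0.6, -0.7]
grip_width: 0.0001
finger_force: 0.0
```

```bash
python3 - <<'E'
from h import *
a=snap('top','final_top.png'); s=snap('scene','final.png'); blobs(a)
im=a['color']; m=(im[170:225,215:245].max(2)<105).astype(np.uint8)
n,l,st,ce=cv2.connectedComponentsWithStats(cv2.morphologyEx(m,cv2.MORPH_OPEN,np.ones((4,4))))
for i in range(1,n):
    u,v=ce[i]+[215,170]; print('post?',st[i],u,v,(R.T@(ray(a,u,v,.14)[:2]-t)*1e3).round(1))
# sieve rim centre before/after
for q in (dict(np.load('top1.npz')),a):
    c=q['color'].astype(int); k=((c[...,2]-c[...,0]>35)&(c[...,2]>120)).astype(np.uint8); k[:,240:]=0;k[:150]=0;k[262:]=0
    x=max(cv2.findContours(k,0,2)[0],key=cv2.contourArea); print(cv2.boundingRect(x))
e=telemetry.read_state(); print(e['time'],e['force'],e['ee_pos'])
E
```

```text
[163. 208.] 113 deck [ 48. 286.] [163. 208.] 113 mesh [ 68. 302.] 
[187. 209.] 63 deck [ 40. 237.] [187. 209.] 63 mesh [ 59. 249.] 
post? [ 8 20  7  9 56] 226.14285714285714 193.96428571428572 [ 53.7 149.8]
(146, 158, 84, 95)
(146, 158, 84, 95)
23.15 [ 0.18738983 -0.04572412 -0.20120207] [ 0.53595981 -0.20527376  0.27870905]
```

```bash
python3 -c "
from cell import order
print(order.job_done())"
```

```text
the job is handed in; nothing more can be done
None
```

The job is handed in, though no verdict came back: all four stones were swept into the sieve, the gate is shut against its stop, the sieve measured unmoved in the final top view, and the tin, brush and scoop were not touched.

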